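# Trip-test the bench breaker, then hold the marked jar at the sensor

### The job

Get the sensor rig ready for a reading: first press the yellow test button on the bench breaker so that its lever drops, and lift the lever fully back up to where it stood. Then turn the carousel until the jar with the red lid stands squarely in front of the blue ultrasonic sensor, and finish while holding the carousel still there: keep hold of it and do not let go. Leave everything else on the bench where it is.

Things in the scene. Friction and masses are not known exactly. Their poses are not given: they have to be found in the camera images.
- breaker: Fixed white breaker box on the bench, 110 (x) x 120 (y) x 60 high; origin at the centre of its underside, its own -x is its front (towards the robot). On its top: at its y = +30, x = +6 a grey block 45 x 40, up to z = 80, with the yellow test button; at its y = -30 the black lever with a blue ball on its end. The box stands at varying places and yaws.
- button_top (a point): Centre of the top face of the yellow round test button (24 mm across), 90 mm above the bench when released. Press straight down.
- test_button (a joint): Travel of the test button in m: 0 released, 0.007 fully down. Sprung: 1.5 N to start, 5 N fully down. At about 4 mm it knocks the lever over centre; press it fully down. Springs back.
- lever (a joint): Angle of the breaker's lever in rad: 0 = up (normal, leaning 0.25 rad back, to the box's +x, against its stop), 0.85 = dropped (leaning 0.6 rad forward, to the box's -x). Axis along the box's y at its x = 20, y = -30, z = 60 (top face of the box). Very light (60 g, no spring): once over vertical (0.25) it falls to the stop on that side by its own weight. It moves freely by hand.
- lever_tip (a point): Centre of the blue ball (18 mm across) on the lever's free end, 70 mm from its axis. The lever is a flat bar 14 wide (box y), 8 thick. Up: the ball's centre is 128 mm above the bench; dropped: 118 mm above the bench, 20 mm in front (box -x) of the box's centre, with free space below and in front of it to push it back up from the front, towards the box's +x; a hand surface that slopes over the ball and presses it down only jams it.
- stand: Fixed foot of the carousel; origin on the bench on the carousel's axis. Its own -x points from the axis to the sensor. Stands at varying places and yaws. The sensor's bracket reaches from 163 to 187 mm from the axis, up to 78 mm above the bench, 46 wide.
- carousel (a joint): Angle of the carousel in rad about the vertical, counter-clockwise from above positive, no stops. At 0 the red-lidded jar is opposite the sensor (at the stand's +x); at +pi or -pi (or odd multiples) it is squarely in front of the sensor. Runs easily (under 0.5 N at a jar) and coasts a little; nothing locks it. White disc 250 mm across, its top 34 mm above the bench.
- marked_jar (a point): Centre of the top of the red lid with a white dot of the marked glass jar, 108 mm above the bench, 90 mm from the carousel's axis. Five jars (others have black or white lids) are fixed in sockets on the disc, 72 degrees apart, all of one size: lid 44 mm across and 16 high, glass 42 across and 58 high below it; they do not lift out. The clear gap between neighbouring lids is 62 mm. A round lid can turn within a two-finger grip.
- sensor_spot (a point): Where the top of the marked jar's lid must come: 90 mm from the axis, in front of the sensor, 108 mm above the bench.
- sensor (a point): Face of the blue ultrasonic sensor with two silver eyes, 163 mm from the axis, 66 mm above the bench, looking at the axis.
- multimeter: Bystander, loose: yellow hand-held multimeter lying face up, 150 x 75 x 32 (mm). Origin at the centre of its underside. Leave alone.
- screwdriver: Bystander, loose: screwdriver with an orange handle, 180 long, lying between the breaker and the carousel (mm). Origin at the centre of its underside. Leave alone.
- devboard: Bystander, loose: small red circuit board, 68 x 52 x 15 (mm). Origin at the centre of its underside. Leave alone.
- mug: Bystander, loose: blue mug, 80 across, 92 tall (mm). Origin at the centre of its underside. Leave alone.
- spool: Bystander, loose: metal wire spool, 56 across, 48 tall, standing (mm). Origin at the centre of its underside. Leave alone.
- pliers: Bystander, loose: red-handled pliers lying flat, 150 long (mm). Origin at the centre of its underside. Leave alone.
- woodblock: Bystander, loose: offcut of light wood, 90 x 45 x 22 (mm). Origin at the centre of its underside. Leave alone.
There are look-alikes about, which are no part of the job. Leave any purple look-alike of the breaker alone.

How it is judged:
By the outcome, as a careful person would: the job done as asked, in the order asked, and still so for the second after the job is handed in, while the arm keeps its last pose, push and grip.
It also fails if it takes over 64 s, if anything falls off the work surface, if the arm or the gripper's body presses on something with over 40 N, if the wrist force passes 120 N, or if a joint passes its speed limit or range.

### The arm

A 6-joint arm with a two-finger parallel gripper is mounted at the origin on the work surface. World frame = base frame: x ahead of the robot, y to its left, z up, the work surface at z = 0. Lengths are in m, angles in rad, forces in N, time in s.
With the tool pointing down it reaches from about 0.375 to 0.975 m from the base axis. Payload 3.8 kg.
Tool frame: the origin (TCP) lies midway between the tips of the shut fingers; the grasp point (between the pads) lies 19 mm behind it; z points along the fingers, y is the line along which they close (so a half turn about z gives the same grasp; the last joint's range is limited). The gripper opens to 85 mm and grips with 20 to 120 N. Pads are 22 mm wide; open, the fingers measure 114 mm over their backs; the gripper's body (76 mm by 85 mm) begins 54 mm behind the grasp point. The pads swing forward as they close: fully open they stand 13 mm farther back than shut.
Start: joints at [-1.341, 0.264, 1.604, -0, 1.274, -0.037], TCP at [0.178, -0.651, 0.231] pointing down, gripper open.
Joint ranges: [-2.63, 2.63], [-0.94, 2.18], [0.31, 2.57], [-1.31, 4.45], [0, 2.66], [-2.55, 2.55]. Speed limits (rad/s): [2.57, 2.57, 3.14, 3.14, 3.14, 3.14].

### API

Orientations are given as a rotation vector (axis times angle).
In Python, from workcell import bot gives the robot as it stands.
- The arm moves only by the tool step_arm, never from a script. Its argument "motion" is a list of rows, each a list of 5 numbers: the finger opening in cm, from 0 to 8.54, then the shift along the tool's x, y, z in cm, then the turn about the tool's z in degrees. In form: [[claw, dx, dy, dz, twist], ...]. A call has 1 to 20 rows; each row is the pose to reach, as a shift and turn from the pose commanded when the call began, along the tool's axes at that moment; what a row does not reach only later rows make up. A row lasts 1/10 s, in which the tool goes at most 50 mm and 8.59 degrees, less where a joint would pass 70% of its speed; a pose out of reach is approached as far as the arm can. A call with a gripper value outside its range is refused whole. The fingers move at their own pace and stop on an object; "force" is the grip in N (left out, the last holds). Time passes only in rows, so rows that repeat a pose let the fingers close. It gives the time, the measured TCP pose, the force, the opening and the grip force at its end, in the units of the state.
- bot.read_state(): the state, without advancing time (a new reading comes with each control period).
- bot.read_camera(name): name is "scene" or "top" or "wrist"; returns (picture, depth): 480x640x3 uint8, red, green, blue; 480x640 float32, m along the optical axis (not along the pixel's ray), 0 where there is no reading.
- bot.calibration(name): a dict with "mtx" (3x3 intrinsics, pixels), "k1" (the pictures are not rectified: a ray, as slopes to the right and down, at radius r is drawn at 1 + k1 r^2 times it, then the intrinsics apply), "origin" and "orientation" of the camera in the world; the wrist camera has in their place "T_tool_cam" (4x4, takes a point from camera to tool coordinates, whose origin is the TCP and whose axes are the flange's). Camera axes: x right, y up, looking along -z (the intrinsics and any distortion apply to the point x, -y, -z); pixel columns grow to the right and rows downward; lengths in m; the calibration is good to about 2 mm. A picture is of the moment at which its call begins: read the wrist's pose just before it. calibration takes no time and is no camera call.
- bot.finish_job(): hands the job in; it is judged then, once.
The state is a dict: "time": time; "q": joint angles; "joint_vel": joint speeds; "joint_torque": joint torques, N m; "tool_pos": TCP position; "tcp_rot": TCP orientation; "wrist_force": force on the tool from outside, world axes, zero at the start; "torque": the same for the moment, N m; "width": opening from 0.0 (shut) to 1.0 (fully open); "grip_force": force on a finger pad.
Only numpy, scipy, OpenCV 4.12 (cv2) and the standard library are available. Lean on these libraries where they do the work, as an engineer would, in place of code of your own. Each camera call takes 0.05 s, during which the arm holds its last target. There are 200 camera calls.

## Working session

There is one attempt and no reset: what is moved stays moved. The work goes in short steps, Python scripts to look and compute and a tool call to move; the robot and the scene stay as the last step left them, time stands still between calls to the robot, and variables do not carry over. Pictures are saved under pics/ and viewed, at most 10 in all, crops included, and the job is handed in when it is done.

Besides the shell and the picture viewer there is one more tool, called as name(argument=value, ...), one argument or row to a line, values as JSON. step_arm: Moves the arm, as the interface text tells. Its arguments: {"type":"object","properties":{"motion":{"type":"array","items":{"type":"array","items":{"type":"number"}}},"force":{"type":"number"}},"required":["motion"]}

```bash
mkdir -p pics; ls
cat > h.py <<'E'
import numpy as np, cv2
from scipy.spatial.transform import Rotation as R
from workcell import bot
def cam(name):
    st=bot.read_state(); pic,d=bot.read_camera(name); c=bot.calibration(name)
    if name=="wrist":
        T=np.eye(4);T[:3,:3]=R.from_rotvec(st["tcp_rot"]).as_matrix();T[:3,3]=st["tool_pos"]
        T=T@np.array(c["T_tool_cam"])
    else:
        T=np.eye(4);o=np.array(c["orientation"]);T[:3,:3]=o if o.shape==(3,3) else R.from_rotvec(o).as_matrix();T[:3,3]=c["origin"]
    return pic,d,np.array(c["mtx"]),c["k1"],T
def rays(px,K,k1,T):
    px=np.atleast_2d(np.array(px,float))
    p=cv2.undistortPoints(px[:,None],K,np.array([k1,0,0,0.]))[:,0]
    return np.c_[p[:,0],-p[:,1],-np.ones(len(p))]@T[:3,:3].T
def onplane(px,z,K,k1,T):
    d=rays(px,K,k1,T);o=T[:3,3];return o+d*((z-o[2])/d[:,2:])
def bydepth(px,D,K,k1,T):
    px=np.atleast_2d(px);d=rays(px,K,k1,T);return T[:3,3]+d*np.array([D[int(v),int(u)] for u,v in px])[:,None]
def save(n,p): cv2.imwrite("pics/"+n+".png",p[...,::-1])
E
python3 - <<'E'
from h import *
for n in("top","scene"):
    p,d,K,k,T=cam(n);save(n+"0",p);np.savez(""+n,p=p,d=d,K=K,k=k,T=T);print(n,K,k,T.round(3))
print(bot.read_state(), bot.calibration("wrist"))
E
```

```text
pics
top [[536.09553064   0.         316.62225848]
 [  0.         536.09553064 242.12664619]
 [  0.           0.           1.        ]] -0.09777494100506254 [[ 0.013  0.99  -0.139  0.375]
 [-1.     0.015  0.015  0.029]
 [ 0.017  0.139  0.99   1.302]
 [ 0.     0.     0.     1.   ]]
scene [[565.66817158   0.         327.44810144]
 [  0.         565.66817158 234.54506759]
 [  0.           0.           1.        ]] -0.13975418554301058 [[-0.801 -0.342  0.491  1.368]
 [ 0.599 -0.466  0.651  1.109]
 [ 0.006  0.816  0.579  1.073]
 [ 0.     0.     0.     1.   ]]
{'time': 0.1, 'q': array([-1.34088769e+00,  2.64701730e-01,  1.60524501e+00, -4.73344789e-07,
        1.27372308e+00, -3.69014599e-02]), 'joint_vel': array([-9.11304588e-05, -4.14289930e-03, -4.75151458e-03,  1.65086524e-03,
        1.49926211e-03, -1.55136892e-03]), 'joint_torque': array([ 9.34471536e-04, -5.16703677e+01, -3.68589950e+01, -6.11703882e-06,
        6.22407519e-03, -1.78484026e-05]), 'tool_pos': array([ 0.17781165, -0.65046306,  0.23006634]), 'tcp_rot': array([-3.11162964e+00, -4.17587518e-01,  3.14883807e-04]), 'wrist_force': array([-0.75354348, -0.31265668, -0.34199261]), 'torque': array([ 0.02655128, -0.03926352,  0.03548589]), 'grip_force': 0.0, 'width': 0.9998698531880673} {'mtx': array([[414.91713948,   0.        , 318.57649234],
       [  0.        , 414.91713948, 242.63066544],
       [  0.        ,   0.        ,   1.        ]]), 'k1': -0.06500937449838853, 'T_tool_cam': array([[-3.29954679e-04,  9.60225362e-01,  2.79225975e-01,
         7.08292073e-02],
       [ 9.99999464e-01,  5.90758487e-04, -8.49873582e-04,
         1.43727628e-04],
       [-9.81025282e-04,  2.79225545e-01, -9.60225043e-01,
        -1.42140034e-01],
       [ 0.00000000e+00,  0.00000000e+00,  0.00000000e+00,
         1.00000000e+00]])}
```

View pics/top0.png

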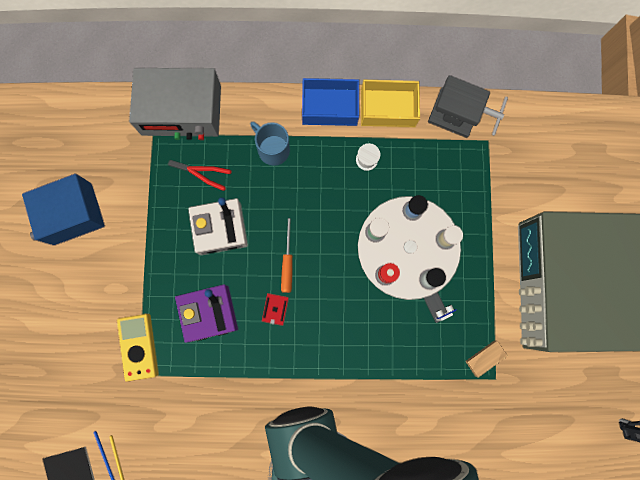

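View pics/scene0.png

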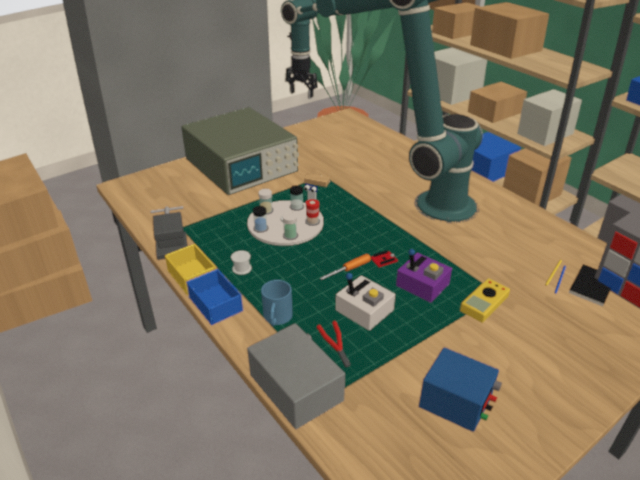

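The top view shows the white breaker near (217,226) with its button at (201,223) and its lever ball near (222,203). The carousel is near (410,247), the red lid at (390,272) and the sensor at (442,312). The purple breaker at (205,313) is the look-alike.

Run:
```python
from h import *
z=np.load("top.npz");p,d,K,k,T=[z[i] for i in("p","d","K","k","T")];k=float(k)
hsv=cv2.cvtColor(p,cv2.COLOR_RGB2HSV)
def blob(lo,hi,box):
    m=cv2.inRange(hsv,np.array(lo),np.array(hi));M=np.zeros_like(m);a,b,c,e=box;M[b:e,a:c]=m[b:e,a:c]
    n,l,s,ce=cv2.connectedComponentsWithStats(M);i=1+np.argmax(s[1:,4]);return ce[i],s[i],(l==i).astype(np.uint8)
bt,s,_=blob((20,90,100),(35,255,255),(185,205,215,240));print("button",bt,s,onplane(bt,.09,K,k,T))
try:
    bl,s,_=blob((100,80,40),(130,255,255),(212,192,240,225));print("ball",bl,s,onplane(bl,.128,K,k,T))
except Exception as e: print(e)
rd,s,_=blob((0,120,90),(8,255,255),(370,255,405,290));print("red",rd,s,onplane(rd,.108,K,k,T))
# box white
w,s,m=blob((0,0,130),(179,60,255),(180,190,260,265));c=max(cv2.findContours(m,0,2)[0],key=cv2.contourArea)
print("box",cv2.minAreaRect(cv2.convexHull(onplane(c[:,0].astype(float),.06,K,k,T)[:,:2].astype(np.float32))))
w,s,m=blob((0,0,130),(179,50,255),(340,180,475,305));c=max(cv2.findContours(m,0,2)[0],key=cv2.contourArea)
P=onplane(c[:,0].astype(float),.034,K,k,T)[:,:2];print("disc",s,cv2.minEnclosingCircle(P.astype(np.float32)),cv2.fitEllipse(P.astype(np.float32)))
# sensor pixels by depth
Z=np.array([[0,0,0]])
g=[(u,v) for u in range(420,460) for v in range(285,330)]
Q=bydepth(g,d,K,k,T);ok=(Q[:,2]>.04)&(Q[:,2]<.085);print("sens",ok.sum(),Q[ok].mean(0),cv2.minAreaRect(Q[ok][:,:2].astype(np.float32)))
for t,uv in(("button",bt),("red",rd),("bench",(330,350))):print(t,bydepth([uv],d,K,k,T))
big=cv2.resize(np.hstack([p[185:265,175:255],p[275:335,400:460][:60].repeat(1,0) if 0 else p[285:365,150:230]]),None,fx=5,fy=5,interpolation=cv2.INTER_CUBIC);save("crop",big)
```

```text
button [200.76666667 222.63333333] [196 218  11  11  90] [[0.5864057  0.27680357 0.09      ]]
ball [221.42222222 201.13333333] [218 198   8   8  45] [[0.62926724 0.22480953 0.128     ]]
red [388.27986348 272.84641638] [378 263  22  20 293] [[ 0.47564708 -0.15119442  0.108     ]]
box ((0.5845293402671814, 0.24615168571472168), (0.11308900266885757, 0.11899866163730621), 11.438499450683594)
disc [ 358  196  105  104 6846] ((0.5451360940933228, -0.21904005110263824), 0.1306147426366806) ((0.5416409969329834, -0.21369393169879913), (0.2391332983970642, 0.25266867876052856), 2.823150396347046)
sens 188 [ 0.3940977  -0.28523554  0.06805766] ((0.4174661338329315, -0.2820412814617157), (0.08792302012443542, 0.04651489108800888), 16.36721420288086)
button [[0.58630288 0.27668283 0.09059039]]
red [[ 0.4757624  -0.15140139  0.10662754]]
bench [[ 0.29745293 -0.02668678  0.00164958]]
```

View pics/crop.png

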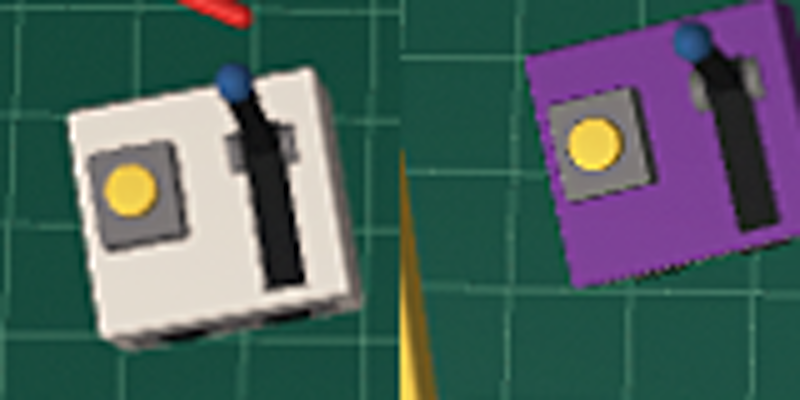

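The crop confirms that the white breaker's lever is up, with its ball towards +x. The measured button-to-ball vector gives a yaw of about 11.7° and a length of 67.4 mm, against 67.7 expected. Next I move to a hover over the breaker.

```bash
cat >> h.py <<'E'
def togo(xyz,yaw=None):
    "shift in cm in tool axes and twist deg to bring the TCP to xyz with tool x at yaw (deg)"
    s=bot.read_state();M=R.from_rotvec(s["tcp_rot"]).as_matrix()
    y0=np.degrees(np.arctan2(M[1,0],M[0,0]))
    return (100*M.T@(np.array(xyz)-s["tool_pos"])).round(2), None if yaw is None else round((y0-yaw+180)%360-180,1)
E
python3 - <<'E'
from h import *
print(togo((.53,.25,.231),11.7))
E
```

```text
(array([ 5.771e+01, -7.757e+01,  7.000e-02]), np.float64(3.6))
```

step_arm(
  motion=[
    [0,2.9,-3.9,0,3.6],
    [0,5.8,-7.8,0,3.6],
    [0,8.7,-11.7,0,3.6],
    [0,11.6,-15.6,0,3.6],
    [0,14.4,-19.4,0,3.6],
    [0,17.3,-23.3,0,3.6],
    [0,20.2,-27.2,0,3.6],
    [0,23.1,-31,0,3.6],
    [0,26,-34.9,0,3.6],
    [0,28.9,-38.8,0,3.6],
    [0,31.7,-42.7,0,3.6],
    [0,34.6,-46.5,0,3.6],
    [0,37.5,-50.4,0,3.6],
    [0,40.4,-54.3,0,3.6],
    [0,43.3,-58.2,0,3.6],
    [0,46.2,-62,0,3.6],
    [0,49.1,-65.9,0,3.6],
    [0,52,-69.8,0,3.6],
    [0,54.8,-73.7,0,3.6],
    [0,57.7,-77.6,0,3.6],
  ],
)

```text
time: 2.1
tool_pos: [0.5299, 0.2515, 0.2307]
tcp_rot: [3.125, 0.321, -0.001]
wrist_force: [-0.1, -0.5, 0.9]
width: -0.002
grip_force: 0.0
```

```bash
cat >> h.py <<'E'
def blob(p,lo,hi,z,geo,near=None,minA=30):
    m=cv2.inRange(cv2.cvtColor(p,cv2.COLOR_RGB2HSV),np.array(lo),np.array(hi))
    n,l,s,ce=cv2.connectedComponentsWithStats(m)
    return [(ce[i].round(1),s[i].tolist(),onplane(ce[i],z,*geo)[0].round(4)) for i in range(1,n) if s[i,4]>minA]
E
python3 - <<'E'
from h import *
p,d,*g=cam("wrist");save("w1",p)
for r in blob(p,(20,90,100),(35,255,255),.09,g,minA=200):print("btn",r)
for r in blob(p,(100,100,40),(130,255,255),.128,g,minA=100):print("ball",r)
E
```

```text
btn (array([131.1,  67. ]), [123, 0, 18, 130, 408], array([0.6101, 0.3915, 0.09  ]))
btn (array([ 48.4, 122.9]), [0, 108, 120, 31, 1314], array([0.5644, 0.4448, 0.09  ]))
btn (array([293.8, 133.4]), [273, 114, 43, 40, 1284], array([0.5892, 0.2801, 0.09  ]))
btn (array([ 85.1, 345.3]), [0, 131, 141, 295, 6982], array([0.3993, 0.4115, 0.09  ]))
btn (array([ 97.9, 165.1]), [65, 155, 53, 28, 571], array([0.5424, 0.4085, 0.09  ]))
btn (array([ 78.8, 193.8]), [13, 175, 103, 38, 1440], array([0.5196, 0.4208, 0.09  ]))
btn (array([ 45.3, 243.1]), [18, 230, 57, 27, 849], array([0.4779, 0.4445, 0.09  ]))
btn (array([ 62.3, 274.3]), [0, 261, 110, 27, 960], array([0.4559, 0.4309, 0.09  ]))
ball (array([ 2.2, 60.5]), [0, 43, 7, 29, 130], array([0.5994, 0.4506, 0.128 ]))
ball (array([396.9,  79.3]), [386, 64, 23, 33, 510], array([0.6314, 0.2275, 0.128 ]))
```

View pics/w1.png

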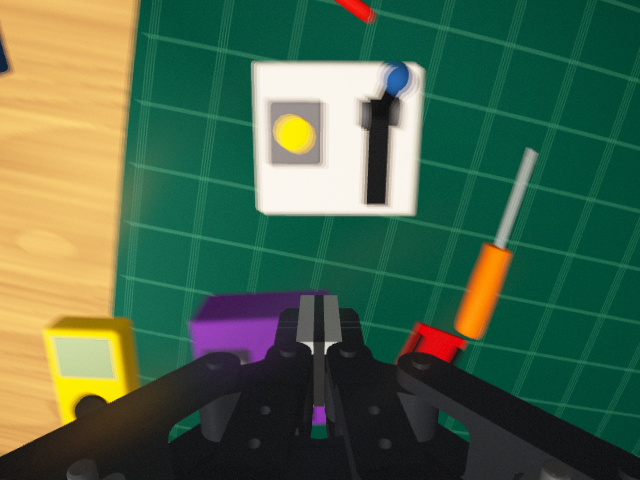

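The wrist view shows the box square to the tool, the button at (294,133) and the ball at (397,79). These agree with the top view within 3 mm.

Run:
```python
from h import *
print(togo((.588,.2785,.1),11.7),bot.read_state()["tool_pos"])
```

```text
(array([ 5.83, -0.79, 13.06]), np.float64(0.1)) [0.53234112 0.25809511 0.23037614]
```

step_arm(
  motion=[
    [0,3,-0.4,4,0],
    [0,5.8,-0.8,8,0],
    [0,5.8,-0.8,12,0],
    [0,5.8,-0.8,12,0],
    [0,5.8,-0.8,12,0],
    [0,5.8,-0.8,12,0],
  ],
)

```text
time: 2.75
tool_pos: [0.5863, 0.2695, 0.1139]
tcp_rot: [-3.124, -0.32, -0.005]
wrist_force: [0.4, 0.3, 0.6]
width: 0.001
grip_force: 0.0
```

Run:
```python
from h import *
print(togo((.588,.2785,.083),11.7),bot.read_state()["tool_pos"])
p,d,*g=cam("wrist")
for r in blob(p,(20,90,100),(35,255,255),.09,g,minA=200):
  if r[2][0]>.57 and abs(r[2][1]-.28)<.03:print("btn",r)
for r in blob(p,(100,100,40),(130,255,255),.128,g,minA=100):print("ball",r)
print(bot.read_state()["tool_pos"])
```

```text
(array([ 0.33, -0.85,  3.1 ]), np.float64(-0.0)) [0.58634756 0.26948695 0.11393345]
btn (array([301.6, 278.7]), [275, 253, 56, 55, 2118], array([0.5914, 0.2777, 0.09  ]))
ball (array([622.9,   9.4]), [597, 0, 43, 25, 729], array([0.7069, 0.203 , 0.128 ]))
ball (array([482.2, 241.2]), [454, 215, 58, 54, 2440], array([0.6304, 0.224 , 0.128 ]))
[0.58678221 0.26968547 0.11466444]
```

step_arm(
  motion=[
    [0,0.2,-0.8,0,0],
    [0,0.2,-0.8,1.5,0],
    [0,0.2,-0.8,2.4,0],
    [0,0.2,-0.8,3.1,0],
    [0,0.2,-0.8,3.2,0],
    [0,0.2,-0.8,3.2,0],
    [0,0.2,-0.8,3.2,0],
  ],
)

```text
time: 3.5
tool_pos: [0.586, 0.2781, 0.0828]
tcp_rot: [-3.124, -0.32, -0.002]
wrist_force: [-6.6, -1.7, 19.7]
width: -0.002
grip_force: 9.8
```

The button is fully down, with 20 N on the wrist. I'll lift and check the lever.

step_arm(
  motion=[
    [0,0,0,-2,0],
    [0,0,0,-5,0],
    [0,0,0,-9,0],
    [0,-3,4,-9,0],
    [0,-5.8,6,-9,0],
    [0,-5.8,6,-9,0],
    [0,-5.8,6,-9,0],
    [0,-5.8,6,-9,0],
  ],
)

```text
time: 4.3
tool_pos: [0.5412, 0.2073, 0.1688]
tcp_rot: [-3.125, -0.32, 0.0]
wrist_force: [-0.6, -0.3, -0.6]
width: -0.0
grip_force: 0.0
```

Run:
```python
from h import *
p,d,*g=cam("wrist");save("w2",p)
print(togo((.540,.207,.10),11.7),bot.read_state()["tool_pos"])
for r in blob(p,(20,90,100),(35,255,255),.09,g,minA=400):
  if r[2][0]>.57 and abs(r[2][1]-.28)<.03:print("btn",r)
for r in blob(p,(100,100,40),(130,255,255),.118,g,minA=100):print("ball",r)
```

```text
(array([-0.15,  0.02,  6.9 ]), np.float64(0.0)) [0.54137533 0.20750543 0.16897131]
btn (array([208.9, 144.5]), [185, 122, 49, 47, 1720], array([0.5884, 0.2753, 0.09  ]))
ball (array([321. , 203.6]), [303, 185, 37, 38, 1124], array([0.5747, 0.2127, 0.118 ]))
```

View pics/w2.png

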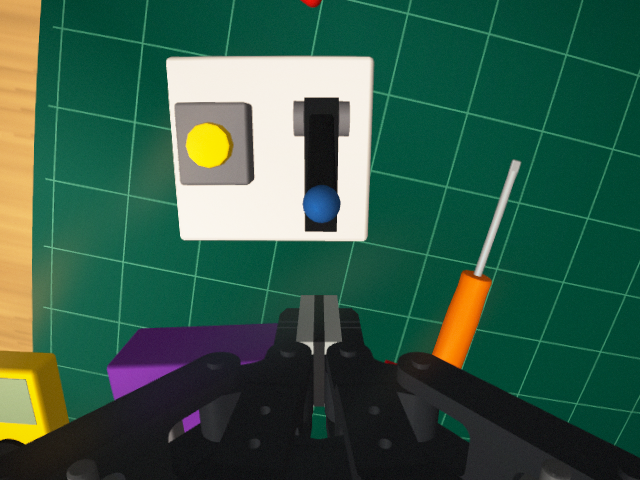

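The lever has dropped: its ball is at (321,204), straight ahead of the fingers. Its position matches the prediction within 2 mm, so I'll descend and push it along tool +x.

step_arm(
  motion=[
    [0,-0.2,0,3,0],
    [0,-0.2,0,6.5,0],
    [0,-0.2,0,6.5,0],
    [0,1,0,6.5,0],
    [0,2,0,6.5,0],
    [0,3,0,6.5,0],
    [0,4,0,6.5,0],
    [0,5,0,6.5,0],
    [0,5.6,0,6.5,0],
    [0,6.2,0,6.5,0],
    [0,6.6,0,6.5,0],
    [0,6.9,0,6.5,0],
    [0,6.9,0,6.5,0],
    [0,6.9,0,6.5,0],
    [0,6.9,0,6.5,0],
  ],
)

```text
time: 5.85
tool_pos: [0.6081, 0.2208, 0.1042]
tcp_rot: [3.125, 0.32, -0.0]
wrist_force: [-0.1, -0.3, 0.5]
width: -0.002
grip_force: 0.0
```

Now back off, rise and check.

step_arm(
  motion=[
    [0,-3,0,0,0],
    [0,-6,0,-1,0],
    [0,-7,0,-5,0],
    [0,-7,0,-9,0],
    [0,-7,0,-12,0],
    [0,-7,0,-12,0],
    [0,-7,0,-12,0],
  ],
)

```text
time: 6.55
tool_pos: [0.5402, 0.2068, 0.2254]
tcp_rot: [-3.125, -0.32, -0.004]
wrist_force: [0.3, -0.0, 0.4]
width: 0.001
grip_force: 0.0
```

Run:
```python
from h import *
p,d,*g=cam("wrist")
for r in blob(p,(100,100,40),(130,255,255),.128,g,minA=100):print("ball",r,bydepth([r[0]],d,*g))
s=bot.read_state();print(s["tool_pos"],s["q"])
C=np.array([.5425,-.214])
print(togo((.43,-.18,.25),46.7))
```

```text
ball (array([320.8,  84.6]), [306, 68, 31, 34, 842], array([0.6299, 0.2238, 0.128 ])) [[0.62929108 0.22368847 0.1350935 ]]
[0.53924563 0.20650434 0.22374202] [3.22581729e-01 8.59481313e-02 1.82546309e+00 1.00062892e-05
 1.23092474e+00 1.68933381e+00]
(array([-18.53,  35.64,  -2.61]), np.float64(-35.0))
```

The lever is back up: the ball is at (0.630, 0.224), the same as before. Now I move over the carousel.

Run:
```python
from h import *
print(togo((.44,-.23,.30),46.7))
```

```text
(array([-18.57,  40.73,  -7.61]), np.float64(-35.0))
```

step_arm(
  motion=[
    [0,-1.9,4.1,-1.5,-4],
    [0,-3.7,8.1,-3,-8],
    [0,-5.6,12.2,-4.5,-12],
    [2,-7.4,16.3,-6,-16],
    [4,-9.3,20.4,-7.6,-20],
    [8.5,-11.1,24.4,-7.6,-24],
    [8.5,-13,28.5,-7.6,-28],
    [8.5,-14.9,32.6,-7.6,-32],
    [8.5,-16.7,36.7,-7.6,-35],
    [8.5,-18.6,40.7,-7.6,-35],
    [8.5,-18.6,40.7,-7.6,-35],
    [8.5,-18.6,40.7,-7.6,-35],
    [8.5,-18.6,40.7,-7.6,-35],
    [8.5,-18.6,40.7,-7.6,-35],
  ],
)

```text
time: 8.0
tool_pos: [0.4402, -0.2282, 0.2995]
tcp_rot: [-2.882, -1.247, 0.001]
wrist_force: [-0.9, -0.1, -0.1]
width: 0.997
grip_force: 0.0
```

Run:
```python
from h import *
p,d,*g=cam("wrist");save("w3",p);np.savez("w3",p=p,d=d,K=g[0],k=g[1],T=g[2])
for r in blob(p,(0,120,90),(8,255,255),.108,g,minA=300):print("red",r)
for r in blob(p,(100,120,40),(130,255,255),.066,g,minA=60):print("blue",r,bydepth([r[0]],d,*g))
s=bot.read_state();print(s["tool_pos"],s["q"])
```

```text
red (array([290.6, 111.6]), [263, 83, 56, 58, 2160], array([ 0.4786, -0.1559,  0.108 ]))
blue (array([474.1,  59.9]), [465, 52, 21, 14, 122], array([ 0.6216, -0.229 ,  0.066 ])) [[ 0.61492969 -0.22637481  0.08482712]]
blue (array([322.3, 288.7]), [301, 274, 46, 27, 243], array([ 0.3843, -0.293 ,  0.066 ])) [[ 0.38636199 -0.29077017  0.07324004]]
[ 0.44039076 -0.22822384  0.29981862] [-5.28533477e-01 -1.15786190e-01  1.88477022e+00  2.71599917e-04
  1.37349051e+00  2.25329115e-01]
```

View pics/w3.png

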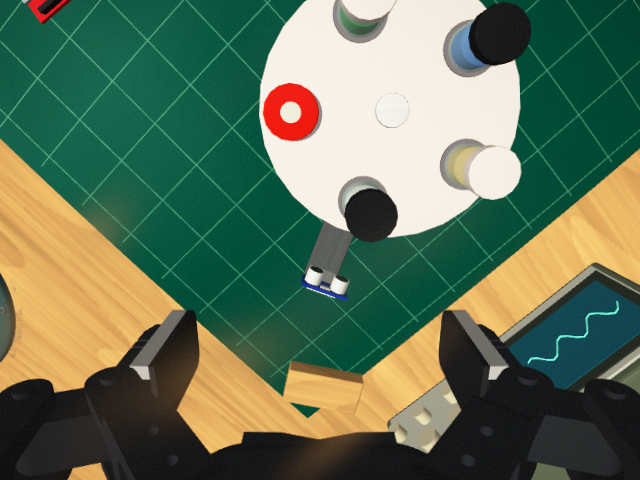

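The wrist view shows the red lid at (291,112), black lids at (371,215) and (500,34), the hub at (392,110) and the sensor board at (325,290).

Run:
```python
from h import *
z=np.load("w3.npz");p,d,K,k,T=[z[i] for i in("p","d","K","k","T")];g=(K,float(k),T)
hsv=cv2.cvtColor(p,cv2.COLOR_RGB2HSV)
def fit(m,u,v,w=45):
    M=np.zeros_like(m);M[max(v-w,0):v+w,u-w:u+w]=m[max(v-w,0):v+w,u-w:u+w]
    M=cv2.morphologyEx(M,2,np.ones((5,5)));c=max(cv2.findContours(M,0,1)[0],key=cv2.contourArea)
    P=onplane(c[:,0].astype(float),.108,*g)[:,:2].astype(np.float32)
    return cv2.fitEllipse(P)
dark=cv2.inRange(hsv,np.array((0,0,0)),np.array((179,255,40)))
rm=cv2.inRange(hsv,np.array((0,120,90)),np.array((8,255,255)))
L=[fit(rm,291,112),fit(dark,371,215,38),fit(dark,500,34,40)]
for l in L:print(np.round(l[0],4),np.round(l[1],4))
a,b,c=[np.array(l[0]) for l in L]
A=2*np.array([b-a,c-a]);C=np.linalg.solve(A,[b@b-a@a,c@c-a@a])
print("circ C",C,np.linalg.norm(a-C))
for q in(a,b,c):print(np.degrees(np.arctan2(*(q-C)[::-1])))
# disc edge
w=cv2.inRange(hsv,np.array((0,0,150)),np.array((40,40,255)));print("hub",bydepth([(392,110)],d,*g))
c_=max(cv2.findContours(w,0,1)[0],key=cv2.contourArea)[:,0].astype(float)
Q=onplane(c_,.034,*g)[:,:2];r=np.linalg.norm(Q-C,axis=1);Q=Q[abs(r-.125)<.008];A=np.c_[2*Q,np.ones(len(Q))];s=np.linalg.lstsq(A,(Q**2).sum(1),rcond=None)[0]
print("disc",s[:2],np.sqrt(s[2]+s[:2]@s[:2]),len(Q))
D2=s[:2]
gg=[(u,v) for u in range(295,360) for v in range(255,305)]
P=bydepth(gg,d,*g);ok=(P[:,2]>.062)&(P[:,2]<.085);P=P[ok];rect=cv2.minAreaRect(P[:,:2].astype(np.float32));print("sens",ok.sum(),rect)
for X in(C,D2):
    v=np.array(rect[0])-X;print("ang",np.degrees(np.arctan2(v[1],v[0])),np.linalg.norm(v))
```

```text
[ 0.4783 -0.1561] [0.0422 0.0424]
[ 0.4694 -0.2592] [0.0414 0.0424]
[ 0.633  -0.2219] [0.0422 0.0473]
circ C [ 0.54511042 -0.21383269] 0.08826447467238505
139.18864159180808
-149.06732992429085
-5.221268146939461
hub [[ 0.54601622 -0.21491173  0.04185578]]
disc [ 0.54557502 -0.21514465] 0.12303385430438064 508
sens 820 ((0.39264166355133057, -0.2893563210964203), (0.017479609698057175, 0.04585874453186989), 26.49370574951172)
ang -153.64901826665385 0.1701485855171661
ang -154.1147888267223 0.16998819070684262
```

Run:
```python
from h import *
print(togo((.4778,-.1555,.15),48.8))
```

```text
(array([ 7.86, -2.24, 14.98]), np.float64(-2.0))
```

step_arm(
  motion=[
    [8.5,2,-0.6,4,-1],
    [8.5,4,-1.2,8,-2],
    [8.5,6,-1.8,12,-2],
    [8.5,7.9,-2.2,15,-2],
    [8.5,7.9,-2.2,15,-2],
    [8.5,7.9,-2.2,15,-2],
    [8.5,7.9,-2.2,15,-2],
  ],
)

```text
time: 8.75
tool_pos: [0.4797, -0.1576, 0.1524]
tcp_rot: [2.859, 1.295, 0.003]
wrist_force: [0.3, -0.6, 0.3]
width: 0.994
grip_force: 0.0
```

Run:
```python
from h import *
p,d,*g=cam("wrist");save("w4",p)
for r in blob(p,(0,120,90),(8,255,255),.108,g,minA=1000):print("red",r)
s=bot.read_state();print(s["tool_pos"])
print(togo((.4778,-.1555,.082),48.8))
```

```text
red (array([313.1, 262.9]), [268, 211, 91, 104, 6393], array([ 0.4822, -0.1512,  0.108 ]))
[ 0.47984045 -0.15789495  0.15268221]
(array([ 0.04, -0.34,  7.07]), np.float64(-0.1))
```

View pics/w4.png

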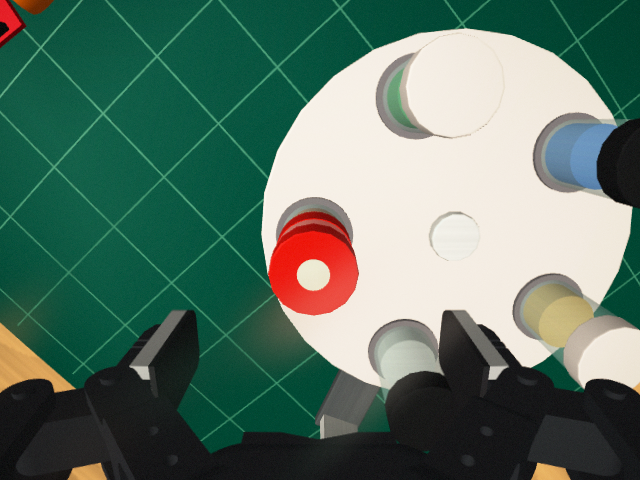

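Run:
```python
from h import *
p,d,*g=cam("wrist")
print(onplane([(313.7,274.5)],.108,*g),onplane([(455,236)],.042,*g))
print(togo((.4778,-.1555,.082),48.8))
```

```text
[[ 0.47867411 -0.15626926  0.108     ]] [[ 0.54664551 -0.21462543  0.042     ]]
(array([ 0.05, -0.34,  7.06]), np.float64(-0.1))
```

step_arm(
  motion=[
    [8.5,0,-0.3,3,0],
    [8.5,0,-0.3,6,0],
    [8.5,0,-0.3,7,0],
    [8.5,0,-0.3,7,0],
    [4,0,-0.3,7,0],
    [4,0,-0.3,7,0],
    [4,0,-0.3,7,0],
    [4,0,-0.3,7,0],
    [4,0,-0.3,7,0],
    [4,0,-0.3,7,0],
    [4,0,-0.3,7,0],
    [4,0,-0.3,7,0],
  ],
  force=30,
)

```text
time: 10.05
tool_pos: [0.4779, -0.1559, 0.0821]
tcp_rot: [2.859, 1.294, 0.004]
wrist_force: [0.5, -1.1, 6.5]
width: 0.5
grip_force: 32.1
```

Run:
```python
from h import *
s=bot.read_state();print(s["tool_pos"],s["width"],s["grip_force"],s["q"])
M=R.from_rotvec(s["tcp_rot"]).as_matrix();t=np.array(s["tool_pos"])
C=np.array([.5456,-.2148]);v=t[:2]-C;a0=np.arctan2(v[1],v[0]);r=np.linalg.norm(v);print(np.degrees(a0),r,np.degrees(np.arctan2(M[1,0],M[0,0])))
tot=np.radians(206.2)-a0
for i in range(1,15):
    th=tot*i/14;c,n=np.cos(th),np.sin(th);q=C+np.array([[c,-n],[n,c]])@v
    print((100*M.T@np.r_[q-t[:2],0]).round(2)[:2],-np.degrees(th).round(1))
```

```text
[ 0.4778887  -0.15590339  0.08213527] 0.4996995091734699 32.05819845199585 [-3.64653921e-01  8.23975315e-02  2.11299136e+00 -4.43718812e-04
  9.42056547e-01  3.56597336e-01]
138.98261757946676 0.08974202879198641 48.69038401005338
[-0.75  0.04] -4.8
[-1.5   0.13] -9.6
[-2.23  0.29] -14.4
[-2.95  0.51] -19.2
[-3.65  0.79] -24.0
[-4.32  1.13] -28.8
[-4.96  1.53] -33.6
[-5.57  1.97] -38.4
[-6.13  2.46] -43.2
[-6.66  3.  ] -48.0
[-7.13  3.59] -52.8
[-7.56  4.21] -57.6
[-7.93  4.86] -62.4
[-8.25  5.54] -67.2
```

The lid is held at 42.5 mm opening and 32 N, at radius 89.7 mm. Now I turn the carousel along the arc.

step_arm(
  motion=[
    [4,-0.75,0.04,0,-4.8],
    [4,-1.5,0.13,0,-9.6],
    [4,-2.23,0.29,0,-14.4],
    [4,-2.95,0.51,0,-19.2],
    [4,-3.65,0.79,0,-24],
    [4,-4.32,1.13,0,-28.8],
    [4,-4.96,1.53,0,-33.6],
    [4,-5.57,1.97,0,-38.4],
    [4,-6.13,2.46,0,-43.2],
    [4,-6.66,3,0,-48],
    [4,-7.13,3.59,0,-52.8],
    [4,-7.56,4.21,0,-57.6],
    [4,-7.93,4.86,0,-62.4],
    [4,-8.25,5.54,0,-67.2],
    [4,-8.25,5.54,0,-67.2],
    [4,-8.25,5.54,0,-67.2],
    [4,-8.25,5.54,0,-67.2],
  ],
)

```text
time: 11.75
tool_pos: [0.4656, -0.2545, 0.0821]
tcp_rot: [1.668, 2.656, 0.001]
wrist_force: [3.3, -1.3, 5.5]
width: 0.502
grip_force: 32.1
```

Run:
```python
from h import *
s=bot.read_state();t=np.array(s["tool_pos"]);M=R.from_rotvec(s["tcp_rot"]).as_matrix()
v=t[:2]-np.array([.5456,-.2148]);print(t,np.degrees(np.arctan2(v[1],v[0]))%360,np.linalg.norm(v),np.degrees(np.arctan2(M[1,0],M[0,0])),s["q"],s["wrist_force"],s["grip_force"])
p,d,*g=cam("wrist");q,_,*h=cam("top")
save("end",np.hstack([cv2.resize(p,(480,360)),cv2.resize(q[180:340,340:480],(315,360),interpolation=2)]))
```

```text
[ 0.46562304 -0.25445507  0.08212246] 206.3736478808897 0.08926835162768078 115.74926741249433 [-5.47626380e-01  1.32587921e-01  2.05683386e+00  1.02080657e-03
  9.46785425e-01 -9.97637469e-01] [ 3.26330329 -1.32466447  5.47459587] 32.10427701473236
```

View pics/end.png

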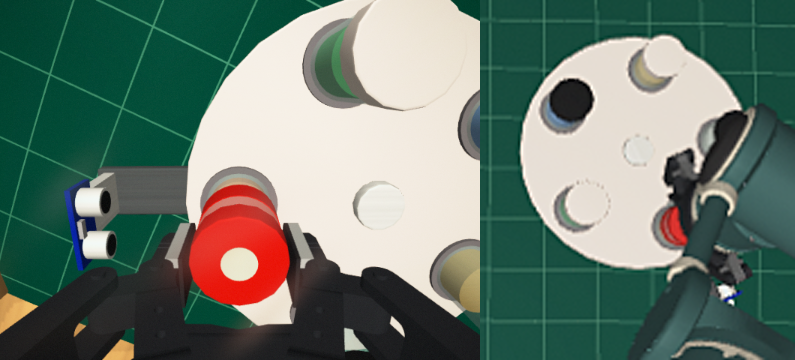

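The wrist view shows the red lid in the grip, with its dot at (319,351) in full-resolution pixels. The sensor is to its left and the hub at (505,273). I'll check the alignment numerically.

Run:
```python
from h import *
p,d,*g=cam("wrist")
hsv=cv2.cvtColor(p,cv2.COLOR_RGB2HSV)
dot=onplane([(318.7,351)],.108,*g)[0];hub=bydepth([(505,273)],d,*g)[0]
gg=[(u,v) for u in range(70,175) for v in range(215,375)]
P=bydepth(gg,d,*g);ok=(P[:,2]>.045)&(P[:,2]<.085);P=P[ok];rect=cv2.minAreaRect(P[:,:2].astype(np.float32));print(ok.sum(),rect,P[:,2].max())
b=[onplane(c,.07,*g)[0] for c in blob(p,(100,120,40),(130,255,255),.07,g,minA=200) for c in [c[0]]];print("blue",b)
# eyes (white, left area)
a=lambda v:np.degrees(np.arctan2(v[1],v[0]))%360
for C in(hub[:2],np.array([.5456,-.2148])):
    print(hub,"dot",dot,a(dot[:2]-C),"sensor",a(np.array(rect[0])-C),np.linalg.norm(np.array(rect[0])-C),[a(x[:2]-C) for x in b])
print("socket-bracket rect yaw",rect[2])
```

```text
5525 ((0.39267265796661377, -0.28962135314941406), (0.018062343820929527, 0.04712629318237305), 25.39786148071289) 0.07845280738528873
blue [array([ 0.38504612, -0.29060373,  0.07      ])]
[ 0.54358286 -0.21378065  0.04332992] dot [ 0.46501467 -0.25357463  0.108     ] 206.8617442329488 sensor 206.68205099003737 0.1688955375805722 [np.float64(205.8537073213071)]
[ 0.54358286 -0.21378065  0.04332992] dot [ 0.46501467 -0.25357463  0.108     ] 205.6951115369506 sensor 206.07069094354227 0.17024983650067224 [np.float64(205.27381715463747)]
socket-bracket rect yaw 25.39786148071289
```

The jar and sensor directions agree within about 0.4°, and the grip is steady. Handing in.

```bash
python3 -c "
from workcell import bot
print(bot.finish_job())"
```

```text
the job is handed in; nothing more can be done
None
```

I pressed the test button, the lever dropped and I lifted it fully back up. I then turned the carousel until the red-lidded jar stood in front of the sensor (within about 0.4° as measured), and handed in still gripping the lid; no verdict came back.

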